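# Carry the board's edge across and hold the stop slide on it

### The job

Lay the aluminium straightedge flat on the bench, flush against the front edge of the pinned pine board, with its end sticking out about 3 cm past the board's right-hand end towards the spring-loaded stop slide, and let go of it. Then pull the slide out towards you by its upright wooden grip until its pointer is in line with the board's front edge, as the straightedge carries it across, and finish while holding it there with the gripper against its spring, so that a mate can lock it; the straightedge must still lie in place, and the other things on the bench are to be left alone.

Things in the scene. Friction and masses are not known exactly. Their poses are not given: they have to be found in the camera images.
- board: Pine board fixed to the bench by two bent steel holdfasts on its far side: 240 (x) x 260 (y) x 18 thick. Origin: centre of its underside, on the bench. Its front edge, facing the robot, is the face at its x = -120, running along its y; its right-hand end is at its y = -130. Its yaw varies.
- straightedge: Loose aluminium bar 40 wide (its x), 320 long (its y), 10 thick, about 0.4 kg, lying flat in front of the board. On its middle a dark wooden grip block 20 (x) x 80 (y), from 10 to 55 above the bench. Origin: centre of its underside. Either long edge may go to the board: flush, its origin is at x = -140 in the board's frame; centred on the board it sticks out 30 at each end.
- stop: Fixed steel track of the slide, 300 long (x), 60 wide (y), sides 22 high, far end block 53 high with a spring tube behind; to the right of the board, parallel to it. Origin: centre of its underside, about 244 right of the board's centre, so its near side is 75 to 90 from the board's end.
- grip (a point): Upright dark wooden grip on the front part of the aluminium slide carriage: 18 (x) x 50 (y) x 52 tall. The point: centre of its underside, 36 above the bench (its top is 88 above the bench). The carriage is 40 wide and its top is 36 above the bench. Moves with the slide; axes parallel to the board's.
- pointer (a point): Tip of the slide's pointer, a steel finger 8 wide, 5 thick, sticking out sideways from the carriage towards the board (+y), underside 36 above the bench. The point is on the finger's centre line, on top, 36 behind (+x) and 58 left (+y) of the grip's point. In line: this centre line level with the board's front edge, x = -120 in the board's frame.
- slide (a joint): Travel of the slide in m: 0 is home, where its spring keeps it; grows to 0.12 as the slide is pulled towards the robot (-x of the board). The spring pulls back with about 5 N at home and 8 N at 0.08; let go, the slide runs home. The mark lies 0.035 to 0.085 from home.
- glue: White glue bottle with an orange cap, diameter 60, 170 high, standing on the board (bystander). Sizes in mm; origin at its underside.
- pencil: Flat red carpenter's pencil, 150 x 12 x 8, lying on the board (bystander). Sizes in mm; origin at its underside.
- sander: Cork sanding block, 100 x 60 x 28, lying on the board (bystander). Sizes in mm; origin at its underside.
- tape: Black tape measure, 65 x 35 x 60 high, on the bench left of the board (bystander). Sizes in mm; origin at its underside.
- chisel: Chisel with wooden handle, 250 long, 28 high, on the bench farther left (bystander). Sizes in mm; origin at its underside.
- clamp: Blue one-hand bar clamp lying flat, 360 long, 30 high, on the bench right of the slide (bystander). Sizes in mm; origin at its underside.

How it is judged:
On the way:
1. the straightedge lies flush against the board's front edge, reaching past its right-hand end, let go, and the slide is still home (x of straightedge in the frame of board between -0.144 and -0.136 m and angle between the y axis of straightedge and the y axis of board, either way round below 0.03 rad and y of straightedge in the frame of board between -0.06 and 0.015 m and height (world z) of straightedge below 0.004 m and angle between straightedge's own z axis and vertical below 0.04 rad and linear speed of straightedge below 0.02 m/s and contact force between straightedge and the arm below 0.1 N and value of joint slide below 0.02 m), for 0.2 s.
At the end, for the whole second after the job is handed in: Fingers hold the grip (over 3 N), slide still, pointer line within 5 mm of the board's front edge line; straightedge, not touched by the arm, flat, within 4 mm of the front edge, parallel within 0.03 rad, sticking out 15 to 90 mm past the right-hand end (x of straightedge in the frame of board between -0.144 and -0.136 m and angle between the y axis of straightedge and the y axis of board, either way round below 0.03 rad and y of straightedge in the frame of board between -0.06 and 0.015 m and height (world z) of straightedge below 0.004 m and angle between straightedge's own z axis and vertical below 0.04 rad and linear speed of straightedge below 0.02 m/s and contact force between straightedge and the arm below 0.1 N and x of pointer in the frame of board between -0.125 and -0.115 m and velocity of joint slide between -0.01 and 0.01 m/s and contact force between slide and the fingers above 3 N and contact force between slide and straightedge below 0.3 N); the arm keeps its last pose, push and grip.
It fails at once if a bystander is moved by more than 25 mm or knocked over (distance of any of glue, pencil, sander, tape, chisel, clamp from where it was at the start of the episode above 0.025 m or angle between glue's own z axis and vertical above 0.5 rad).
It also fails if it takes over 48 s, if anything falls off the work surface, if the arm or the gripper's body presses on something with over 40 N, if the wrist force passes 120 N, or if a joint passes its speed limit or range.

### The arm

A 6-joint arm with a two-finger parallel gripper is mounted at the origin on the work surface. World frame = base frame: x ahead of the robot, y to its left, z up, the work surface at z = 0. Lengths are in m, angles in rad, forces in N, time in s.
With the tool pointing down it reaches from about 0.275 to 0.875 m from the base axis. Payload 12.5 kg.
Tool frame: the origin (TCP) lies on the centre line of the jaws, within the pads' length; the fingertips stand r.finger_overhang ahead of it and the grasp point (between the pads) lies 3 mm ahead of it (r.finger_overhang is the distance from the TCP to the fingertips, in m); z points along the fingers, y is the line along which they close (so a half turn about z gives the same grasp; the last joint's range is limited). The gripper opens to 85 mm and grips with 20 to 120 N. Pads are 22 mm wide; open, the fingers measure 114 mm over their backs; the gripper's body (76 mm by 85 mm) begins 54 mm behind the grasp point. The pads swing forward as they close: fully open they stand 13 mm farther back than shut.
Start: joints at [-0.085, 0.351, 1.652, -0, 1.139, -0.085], TCP at [0.55, 0, 0.253] pointing down, gripper open.
Joint ranges: [-2.75, 2.75], [-0.79, 2.1], [0.01, 2.65], [-1.57, 4.71], [0.07, 3.14], [-2.87, 2.87]. Speed limits (rad/s): [2.22, 2.22, 2.79, 3.14, 3.14, 3.14].

### API

Orientations are given as a unit quaternion [x, y, z, w].
In Python, from cell import r, optics gives the robot as it stands. The module is installed in compiled form; this text tells all that it offers. Calls block until the motion is done:
- r.move_to(position, orientation): joint-space move of the TCP to a pose.
- r.move_linear(position, rot=None, vel=0.15): straight line of the TCP; rot=None keeps the orientation; vel is the mean speed in m/s.
- r.set_joints(angles): joint-space move.
- r.set_gripper(opening, squeeze=None): opening from 0.0 (shut) to 1.0 (fully open); squeeze is the grip in N (None keeps the last); returns when the fingers have stopped.
- r.sleep(seconds).
- r.inverse_kinematics(position, orientation): joint angles nearest the present ones, or None.
- optics.get_image(name): name is "scene" or "side" or "wrist"; returns a dict with "pixels" (420x560x3 uint8, red, green, blue), "depth" (420x560 float32, m along the optical axis (not along the pixel's ray), 0 where there is no reading), "fx", "fy", "cx", "cy" (pixels), "camera_from_world" (4x4, takes a point from world to camera coordinates); the wrist camera has in their place "mount" (4x4, takes a point from camera to tool coordinates, whose origin is the TCP and whose axes are the flange's). Camera axes: x right, y down, z forward; pixel columns grow to the right and rows downward; lengths in m; the calibration is good to about 2 mm. A picture is of the moment at which its call begins: read the wrist's pose just before it.
A pose or a line that the arm cannot do raises r.PlanningError and nothing moves.
- r.hand_in(): hands the job in; it is judged then, once.
Readings, each from a call of its own:
- r.current_t(): time.
- r.current_q(): joint angles.
- r.current_qvel(): joint speeds.
- r.current_effort(): joint torques, N m.
- r.current_tool_pos(): TCP position.
- r.current_ee_rot(): TCP orientation.
- r.current_contact_force(): force on the tool from outside, world axes, zero at the start.
- r.current_torque(): the same for the moment, N m.
- r.current_opening(): opening from 0.0 (shut) to 1.0 (fully open).
- r.current_finger_force(): force on a finger pad.
Only numpy, scipy, OpenCV 4.12 (cv2) and the standard library are available. Lean on these libraries where they do the work, as an engineer would, in place of code of your own. Each camera call takes 0.05 s, during which the arm holds its last target. There are 200 camera calls.

## Working session

There is one attempt and no reset: what is moved stays moved. The work goes in short steps, each a Python script; the robot and the scene stay as the last script left them, time stands still between calls to the robot, and variables do not carry over. Pictures are saved under pics/ and viewed, at most 10 in all, crops included, and the job is handed in when it is done.

```bash
mkdir -p pics; cat > h.py <<'E'
import numpy as np, cv2
from cell import r, optics
def snap(name, fn):
    d=optics.get_image(name); cv2.imwrite('pics/'+fn+'.png',d['pixels'][:,:,::-1])
    np.savez('pics/'+fn+'.npz',**d); return d
def cloud(d, T=None):
    z=d['depth']; v,u=np.mgrid[:z.shape[0],:z.shape[1]]
    p=np.stack([(u-d['cx'])/d['fx']*z,(v-d['cy'])/d['fy']*z,z,np.ones_like(z)],-1)
    if T is None: T=np.linalg.inv(d['camera_from_world'])
    return (p@T.T)[...,:3]
E
python3 - <<'E'
from h import *
for n in('scene','side'): 
    d=snap(n,n+'0'); print(n,np.linalg.inv(d['camera_from_world'])[:3].round(3).tolist())
print(r.finger_overhang,r.current_ee_rot(),r.current_t())
E
```

```text
scene [[0.718, 0.362, -0.595, 1.293], [0.696, -0.402, 0.595, -0.653], [-0.023, -0.841, -0.54, 0.68]]
side [[0.834, -0.391, 0.389, 0.11], [-0.551, -0.565, 0.614, -0.762], [-0.021, -0.727, -0.687, 0.968]]
0.022 [ 7.07132411e-01  7.07080957e-01 -3.30531083e-04 -4.03824232e-04] 0.1
```

View pics/side0.png

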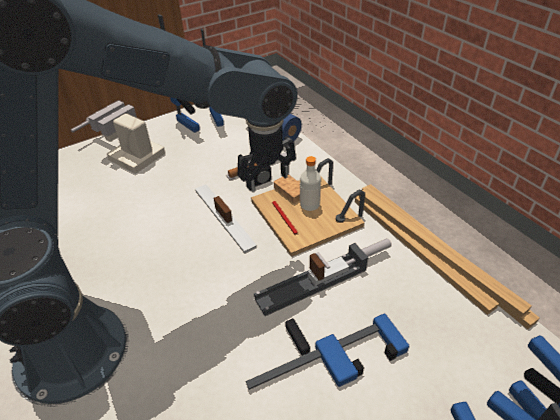

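View pics/scene0.png

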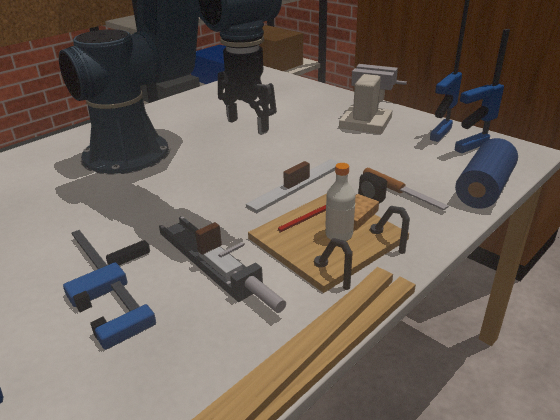

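```bash
cat > ortho.py <<'E'
from h import *
im=np.zeros((600,800,3),np.uint8)
for n in('scene0','side0'):
    d=dict(np.load(f'pics/{n}.npz')); P=cloud(d).reshape(-1,3); C=d['pixels'].reshape(-1,3)[:,::-1]
    k=(d['depth'].ravel()>0)&(P[:,2]<.18)&(P[:,2]>-.02); P=P[k];C=C[k]
    o=np.argsort(P[:,2]);P=P[o];C=C[o]
    u=((.4-P[:,1])*1000).astype(int); v=((.9-P[:,0])*1000).astype(int)
    for du in(0,1):
     for dv in (0,1):
      a=u+du;b=v+dv;m=(a>=0)&(a<800)&(b>=0)&(b<600); im[b[m],a[m]]=C[m]
for i in range(0,800,100): cv2.line(im,(i,0),(i,600),(0,255,0),1)
for i in range(0,600,100): cv2.line(im,(0,i),(800,i),(0,255,0),1)
cv2.imwrite('pics/ortho0.png',im)
E
python3 ortho.py
```

```text
(no output)
```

View pics/ortho0.png

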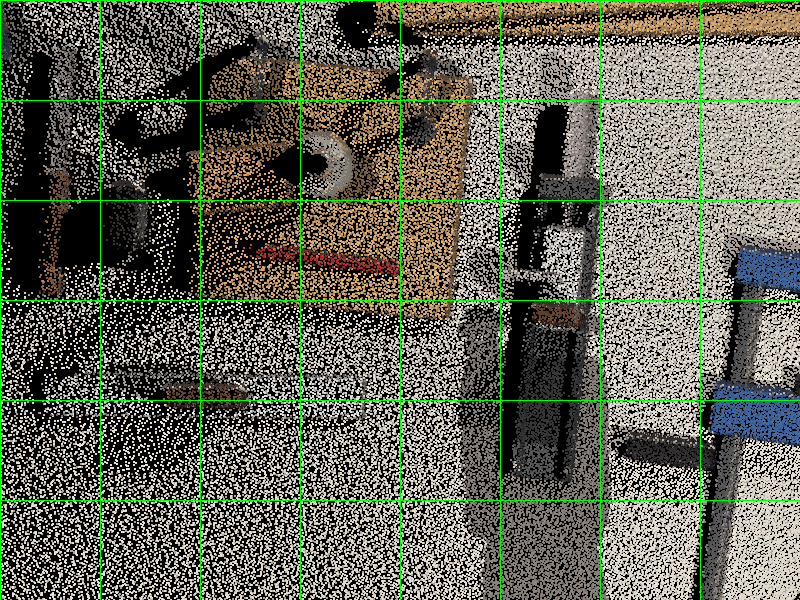

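```bash
cat >> h.py <<'E'
from scipy.spatial.transform import Rotation as R
def down(a): # tool pointing down, tool y axis at world angle a
    y=np.array([np.cos(a),np.sin(a),0]);z=np.array([0,0,-1.]);x=np.cross(y,z)
    return R.from_matrix(np.c_[x,y,z]).as_quat()
def wsnap(fn):
    p=np.array(r.current_tool_pos());q=r.current_ee_rot()
    d=optics.get_image('wrist');M=np.eye(4);M[:3,:3]=R.from_quat(q).as_matrix();M[:3,3]=p
    T=M@d['mount'];d['T']=T
    cv2.imwrite('pics/'+fn+'.png',d['pixels'][:,:,::-1]);np.savez('pics/'+fn+'.npz',**d);return d
def px2w(d,u,v,z):
    ray=d['T'][:3,:3]@np.array([(u-d['cx'])/d['fx'],(v-d['cy'])/d['fy'],1]);c=d['T'][:3,3]
    return c+ray*(z-c[2])/ray[2]
E
python3 - <<'E'
from h import *
print(R.from_quat(r.current_ee_rot()).as_matrix().round(2).tolist())
r.move_to([.45,.04,.46],r.current_ee_rot())
d=wsnap('w0');print(d['mount'].round(3).tolist(),d['T'].round(3).tolist(),d['fx'],r.current_t())
E
```

```text
[[0.0, 1.0, -0.0], [1.0, -0.0, 0.0], [0.0, -0.0, -1.0]]
[[-0.001, -0.948, -0.319, 0.082], [1.0, -0.0, -0.002, 0.002], [0.001, -0.319, 0.948, -0.12], [0.0, 0.0, 0.0, 1.0]] [[1.0, 0.0, -0.004, 0.452], [-0.001, -0.948, -0.319, 0.122], [-0.004, 0.319, -0.948, 0.579], [0.0, 0.0, 0.0, 1.0]] 330.60482723929545 1.075
```

View pics/w0.png

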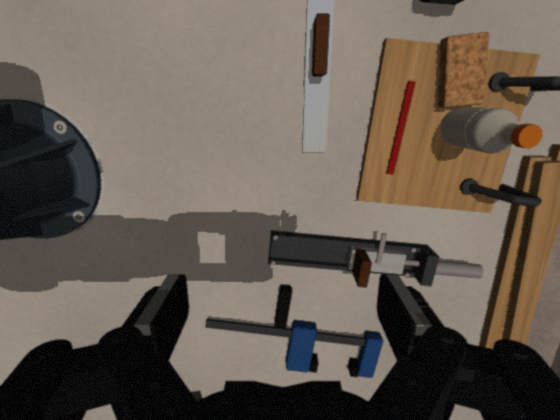

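```bash
python3 - <<'E'
from h import *
r.move_to([.45,.14,.44],r.current_ee_rot())
d=wsnap('w1');print(r.current_t())
i=cv2.imread('pics/w0.png')[25:220,340:520];cv2.imwrite('pics/w0c.png',cv2.resize(i,None,fx=3,fy=3,interpolation=cv2.INTER_CUBIC))
i=cv2.imread('pics/w0.png')[215:300,260:490];cv2.imwrite('pics/w0s.png',cv2.resize(i,None,fx=3.4,fy=3.4,interpolation=cv2.INTER_CUBIC))
E
```

```text
1.6167
```

View pics/w0c.png

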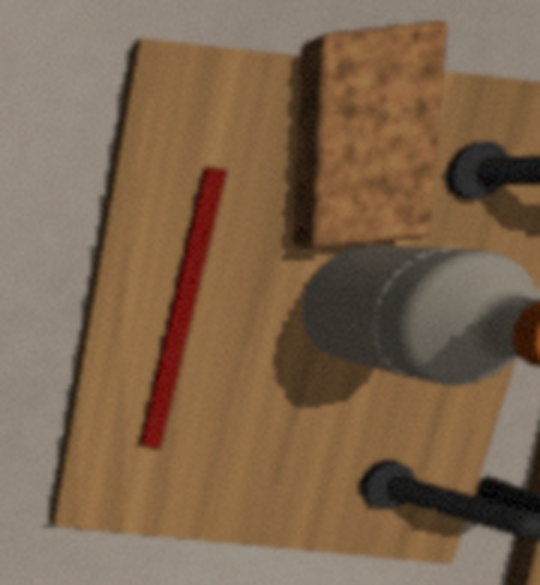

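View pics/w0s.png

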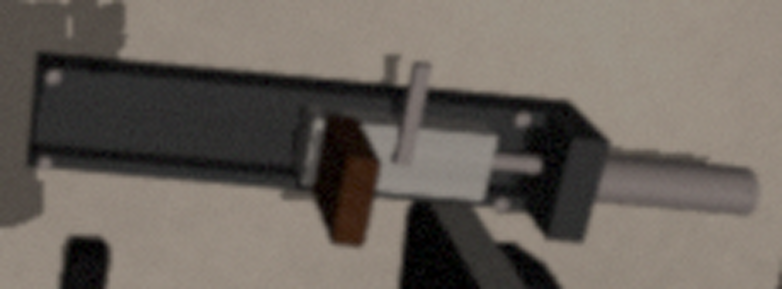

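View pics/w1.png

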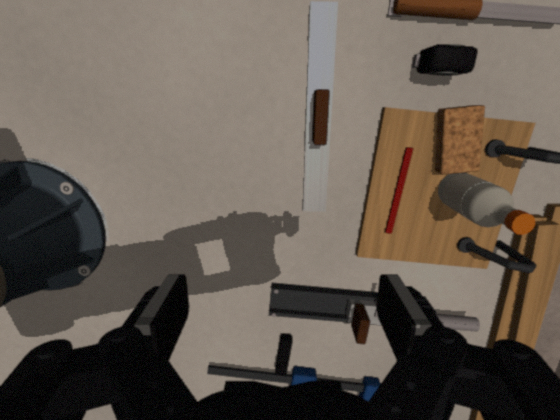

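```bash
python3 - <<'E'
from h import *
d0=dict(np.load('pics/w0.npz'));d1=dict(np.load('pics/w1.npz'))
c=lambda u,v:(340+u/3-.33,25+v/3-.33)
s=lambda u,v:(260+u/3.4-.35,215+v/3.4-.35)
def yaw(a,b): e=b-a; return np.arctan2(-e[0],e[1])
a=px2w(d0,*c(57,524),.018);b=px2w(d0,*c(139,42),.018);print('board w0',a,b,yaw(a,b),np.linalg.norm(b-a))
a=px2w(d1,358,256,.018);b=px2w(d1,383,108,.018);print('board w1',a,b,yaw(a,b),np.linalg.norm(b-a))
for A,B in(((303,209),(310,2)),((328,211),(338,2))):
    a=px2w(d1,*A,.01);b=px2w(d1,*B,.01);print('SE',a,b,yaw(a,b),np.linalg.norm(b-a))
g=[px2w(d1,*p,.055) for p in((316,90),(329,90),(313,144),(326,144))];print('SEgrip',np.mean(g,0),yaw(g[2],g[0]),g)
print('ptr',px2w(d0,*s(422,63),.041),px2w(d0,*s(402,160),.041))
# cloud of grip tops from wrist depth
for d in(d0,d1):
    P=cloud(d,d['T'])
    for nm,lo,hi,bx in(('SEgrip',.045,.06,(.42,.56,.1,.3)),('grip',.08,.095,(.53,.63,-.22,-.1)),):
        k=(P[...,2]>lo)&(P[...,2]<hi)&(P[...,0]>bx[0])&(P[...,0]<bx[1])&(P[...,1]>bx[2])&(P[...,1]<bx[3])
        if k.sum()>20:
            q=P[k][:,:2].astype(np.float32);print(nm,k.sum(),cv2.minAreaRect(q),P[k].mean(0))
for n in('scene0','side0'):
    d=dict(np.load(f'pics/{n}.npz'));P=cloud(d)
    k=(P[...,2]>.082)&(P[...,2]<.096)&(abs(P[...,0]-.58)<.05)&(abs(P[...,1]+.16)<.06)
    print(n,k.sum(),cv2.minAreaRect(P[k][:,:2].astype(np.float32)),P[k].mean(0))
E
```

```text
board w0 [ 0.5844314  -0.04585255  0.018     ] [0.60751631 0.20918434 0.018     ] -0.0902699622971691 0.2560795294691
board w1 [ 0.58500433 -0.04618477  0.018     ] [0.60525237 0.20932145 0.018     ] -0.07908148597232066 0.2563072577034838
SE [0.48434061 0.04035372 0.01      ] [0.48810971 0.35533837 0.01      ] -0.011965397547058935 0.31500719162315793
SE [0.52816592 0.03678666 0.01      ] [0.52850196 0.35527282 0.01      ] -0.0010551294699625454 0.31848633228539075
SEgrip [0.50524648 0.19660397 0.055     ] -0.02641080513359836 [array([0.49672099, 0.23479326, 0.055     ]), array([0.51531056, 0.23479424, 0.055     ]), array([0.49470297, 0.15840228, 0.055     ]), array([0.51425139, 0.15842612, 0.055     ])]
ptr [ 0.62747487 -0.10089234  0.041     ] [ 0.62223118 -0.1565976   0.041     ]
SEgrip 874 ((0.5059464573860168, 0.1968732476234436), (0.07961982488632202, 0.02034585550427437), 89.2572021484375) [0.50539164 0.19757189 0.05402604]
grip 310 ((0.5868423581123352, -0.155833899974823), (0.05060182139277458, 0.018302230164408684), 84.34788513183594) [ 0.58620233 -0.15390351  0.08691962]
SEgrip 770 ((0.5058602690696716, 0.19723457098007202), (0.07815153151750565, 0.02018270641565323), 89.26714324951172) [0.50529331 0.19844825 0.05417876]
grip 289 ((0.5867164731025696, -0.1554412543773651), (0.04945262148976326, 0.01795407570898533), 83.20951843261719) [ 0.58603419 -0.15314802  0.08672372]
scene0 181 ((0.5888842344284058, -0.1572084277868271), (0.05087200179696083, 0.021722951903939247), 81.23178100585938) [ 0.58994906 -0.15863897  0.087377  ]
side0 122 ((0.5846533179283142, -0.15636464953422546), (0.05202494561672211, 0.0188934113830328), 85.83209228515625) [ 0.58409658 -0.15873526  0.08659797]
```

```bash
cat > board.py <<'E'
from h import *
def fit(fn):
    d=dict(np.load(f'pics/{fn}.npz'));P=cloud(d,d['T']);C=d['pixels'].astype(int)
    wood=(C[...,0]-C[...,2]>35)&(P[...,2]>.011)&(P[...,2]<.023)&(abs(P[...,1]-.08)<.14)&(P[...,0]<.7)&(P[...,0]>.56)
    q=P[wood];pts=[]
    for y in np.arange(-.035,.2,.006):
        k=abs(q[:,1]-y)<.003
        if k.sum()>5: pts.append((np.sort(q[k,0])[:2].mean(),y))
    pts=np.array(pts);f=np.polyfit(pts[:,1],pts[:,0],1)
    for _ in range(3):
        e=pts[:,0]-np.polyval(f,pts[:,1]);f=np.polyfit(*pts[abs(e)<2*e.std()+1e-4][:,::-1].T,1)
    return f,e.std(),q[:,2].mean(),q[:,1].min(),q[:,1].max()
if __name__=='__main__':
    for n in('w0','w1'):
        f,s,z,a,b=fit(n);print(n,'yaw',-np.arctan(f[0]),'x at y=.08',np.polyval(f,.08),s,z,a,b)
E
python3 board.py
python3 - <<'E'
from h import *
q=down(-.013); 
print(R.from_quat(q).as_matrix().round(2).tolist())
r.set_gripper(.75)
r.move_to([.506,.197,.15],q)
r.move_linear([.506,.197,.054],vel=.15)
print(r.current_contact_force())
r.set_gripper(0,30)
print(r.current_opening(),r.current_finger_force(),r.current_tool_pos(),r.current_contact_force(),r.current_t())
E
```

```text
w0 yaw -0.09875015259927264 x at y=.08 0.5953134004380539 0.0001634577449516167 0.017449308459270237 -0.05874456927221074 0.21033836583021767
w1 yaw -0.09688751278472478 x at y=.08 0.5953186254662161 0.00015170728130017844 0.017579725813563405 -0.05821908797058853 0.21082422284589097
[[0.01, 1.0, 0.0], [1.0, -0.01, 0.0], [0.0, 0.0, -1.0]]
[-0.57135186  0.43802943 -0.23569898]
0.22351639052105218 37.75219202041626 [0.50613492 0.19706583 0.05448828] [-2.28982386  0.35163632  6.89138236] 4.375
```

```bash
cat > geo.py <<'E'
from h import *
psi=-.0975; ex=np.array([np.cos(psi),np.sin(psi),0]);ey=np.array([-np.sin(psi),np.cos(psi),0])
F=np.array([.5957,.0816,0])
E
python3 - <<'E'
from geo import *
q=down(psi);z0=r.current_tool_pos()[2]
r.move_linear([.506,.197,z0+.012],vel=.1)
T=F-.020*ex-.005*ey
S=T-.012*ex
r.move_linear([S[0],S[1],z0+.012],rot=q,vel=.1)
r.move_linear([S[0],S[1],z0+.0005],vel=.05)
f0=np.array(r.current_contact_force());print('f0',f0,r.current_t())
for i in range(1,20):
    p=S+.001*i*ex;r.move_linear([p[0],p[1],z0+.0005],vel=.02)
    f=(np.array(r.current_contact_force())-f0)@ex
    print(i,round(f,2),round((np.array(r.current_tool_pos())-F)@ex,4))
    if f<-8: break
print(r.current_contact_force(),r.current_torque(),r.current_t())
E
```

```text
f0 [-0.26786026 -0.2472557  -3.2155435 ] 6.4917
1 -0.4 -0.031
2 -0.54 -0.0299
3 1.22 -0.0289
4 0.61 -0.0279
5 0.51 -0.0269
6 0.18 -0.026
7 0.53 -0.025
8 -0.02 -0.0239
9 -0.36 -0.0229
10 0.07 -0.0219
11 0.93 -0.021
12 -4.93 -0.0208
13 -8.59 -0.0206
[-8.77909567  0.92682989 -0.01165566] [0.19756841 1.68878961 0.01027031] 9.7417
```

```bash
python3 - <<'E'
from geo import *
r.set_gripper(.6)
p=r.current_tool_pos();r.move_linear([p[0],p[1],.16],vel=.15)
r.move_to([.46,.04,.42],down(np.pi/2*0))
d=wsnap('w2');print(r.current_t())
P=cloud(d,d['T'])
k=(P[...,2]>.045)&(P[...,2]<.06)&(abs(P[...,0]-.575)<.05)&(abs(P[...,1]-.08)<.08)
print(cv2.minAreaRect(P[k][:,:2].astype(np.float32)),P[k].mean(0))
T=F-.02*ex-.005*ey;print('want',T,90+np.degrees(psi))
i=d['pixels'][30:260,320:520,::-1];cv2.imwrite('pics/w2c.png',cv2.resize(i,None,fx=2.6,fy=2.6,interpolation=cv2.INTER_CUBIC))
k=(P[...,2]>.08)&(P[...,2]<.095)&(abs(P[...,0]-.58)<.05)&(abs(P[...,1]+.16)<.05)
print('grip',k.sum(),cv2.minAreaRect(P[k][:,:2].astype(np.float32)))
E
python3 -c "
import board;print(board.fit('w2'))"
```

```text
12.1583
((0.575171947479248, 0.0783216580748558), (0.07989086210727692, 0.020902017131447792), 84.396484375) [0.57407208 0.07963865 0.05382158]
want [0.57530826 0.07857066 0.        ] 84.41366149747448
grip 45 ((0.5900102257728577, -0.1334371268749237), (0.0058143483474850655, 0.018150456249713898), 70.58777618408203)
(array([0.09792827, 0.5876201 ]), np.float64(0.00016132374671609794), np.float64(0.017494918652456285), np.float64(-0.05792951016287533), np.float64(0.2105660954387965))
```

View pics/w2c.png

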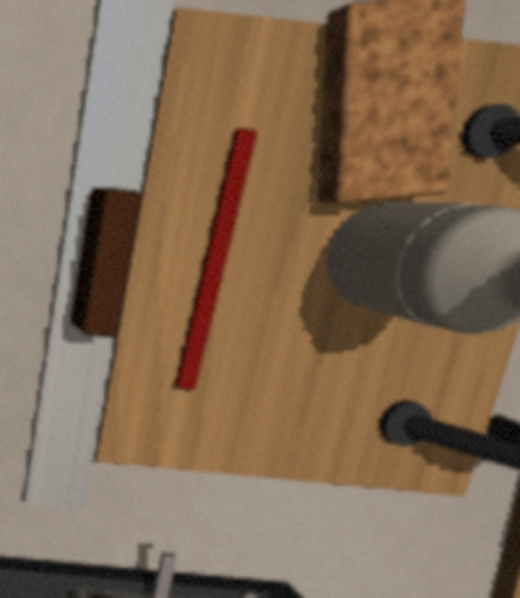

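```bash
python3 - <<'E'
from geo import *
q=down(psi);g=np.array([.5867,-.1557])
r.set_gripper(.6)
r.move_to([*g,.17],q)
r.move_linear([*g,.071],vel=.15)
print(r.current_contact_force())
r.set_gripper(0,60)
p=np.array(r.current_tool_pos());a=(p-F)@ex+.036
print(r.current_opening(),r.current_finger_force(),p,'ptr',a,r.current_contact_force())
t=p-a*ex; r.move_linear([t[0],t[1],p[2]],vel=.05)
r.sleep(.3);p=np.array(r.current_tool_pos());print(p,(p-F)@ex+.036,r.current_contact_force(),r.current_finger_force(),r.current_t())
d=wsnap('w3');optics;s=snap('scene','scene3');snap('side','side3')
cv2.imwrite('pics/w3b.png',d['pixels'][:,:,::-1])
v=np.hstack([cv2.resize(d['pixels'],(400,300)),cv2.resize(s['pixels'][150:330,140:380],(400,300))])[:,:,::-1]
cv2.imwrite('pics/c3.png',v)
E
```

```text
[ 0.9720748  -0.54975992  0.17635743]
0.20346523509805747 59.14434313774109 [ 0.58642726 -0.1557529   0.07193096] ptr 0.0498765563805179 [-6.11629344  0.97830439  7.69853251]
[ 0.53751717 -0.15099923  0.07200225] 0.0007360142474696837 [ 6.00669965 -0.46921884 -5.53651238] 58.72314155101776 16.3167
```

View pics/c3.png

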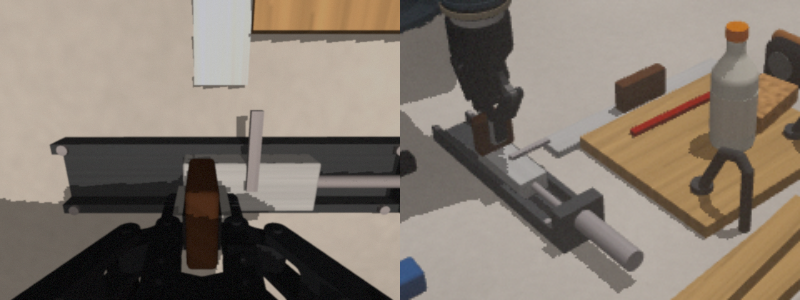

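```bash
python3 - <<'E'
from geo import *
i=cv2.imread('pics/w3.png')[0:280,260:430];cv2.imwrite('pics/w3c.png',cv2.resize(i[:200],(510,600),interpolation=cv2.INTER_CUBIC))
d=dict(np.load('pics/w3.npz'));P=cloud(d,d['T']);C=d['pixels'].astype(int)
# pointer top: z ~.041, tip beyond carriage
loc=np.stack([(P-F)@ex,(P-F)@ey],-1)
k=(abs(P[...,2]-.041)<.004)&(loc[...,1]<-.17)&(loc[...,1]>-.215)&(abs(loc[...,0])<.03)
print('pointer',k.sum(),np.percentile(loc[k][:,0],[2,25,50,75,98]),loc[k][:,1].max())
w=(C[...,0]-C[...,2]>35)&(abs(P[...,2]-.017)<.006)&(abs(loc[...,0])<.1)
for y in np.arange(-.129,-.09,.006):
    m=w&(abs(loc[...,1]-y)<.003)
    if m.sum()>5: print('edge',round(y,3),np.sort(loc[m][:,0])[:3])
m=(abs(P[...,2]-.01)<.004)&(loc[...,1]<-.13)&(abs(loc[...,0])<.1)&(loc[...,1]>-.2)
print('SE',np.percentile(loc[m][:,0],[1,99]),loc[m][:,1].min())
E
```

```text
pointer 1400 [-0.02706236 -0.00060422  0.00163019  0.0039558   0.00604655] -0.17918314828501922
edge -0.129 [0.00040208 0.00041409 0.00044093]
edge -0.123 [0.00024479 0.00028316 0.00031239]
edge -0.117 [7.50920479e-05 1.49684407e-04 1.92340583e-04]
edge -0.111 [0.00028959 0.00035488 0.00036835]
SE [-3.92010504e-02 -3.67396695e-05] -0.16459780762425977
```

View pics/w3c.png

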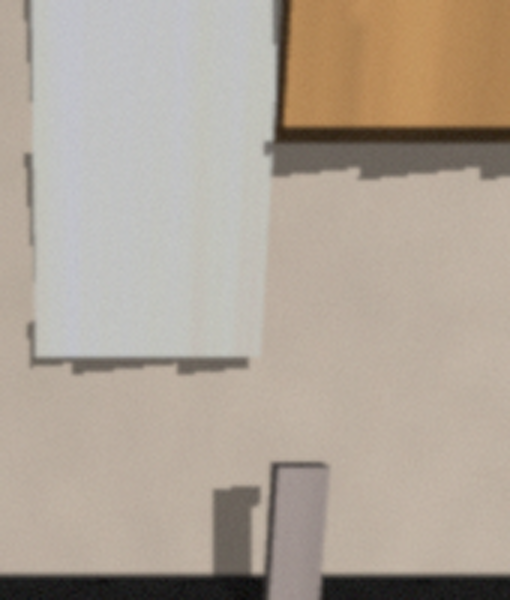

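```bash
python3 - <<'E'
from geo import *
p=np.array(r.current_tool_pos());f=p.copy()
t=p-.0016*ex;r.move_linear(t.tolist(),vel=.02);r.sleep(.3)
p=np.array(r.current_tool_pos());print((p-f)@ex)
d=wsnap('w4');P=cloud(d,d['T']);loc=np.stack([(P-F)@ex,(P-F)@ey],-1)
k=(abs(P[...,2]-.041)<.004)&(loc[...,1]<-.18)&(loc[...,1]>-.2)&(abs(loc[...,0])<.012)
x=np.percentile(loc[k][:,0],[2,98]);print('pointer',x,x.mean(),r.current_finger_force(),r.current_t())
m=(abs(P[...,2]-.01)<.004)&(loc[...,1]<-.13)&(abs(loc[...,0])<.1)&(loc[...,1]>-.2)
print('SE',np.percentile(loc[m][:,0],[1,99]))
if abs(x.mean())<.002: print(r.hand_in())
E
```

```text
-0.0008901896047136467
pointer [-0.00283476  0.00513439] 0.0011498157286902097 58.99523198604584 17.0667
SE [-3.93800214e-02 -2.45519535e-05]
the job is handed in; nothing more can be done
None
```

I handed the job in at about 17 s. The straightedge lies flush against the board, released and sticking out about 35 mm past its right-hand end. The gripper is holding the slide with its pointer about 1 mm from the board's front edge line by my last camera measurement (5 mm allowed). No verdict came back, and I saw no sign that any of the other things on the bench had moved.

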